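# Set the selector and offer up the supply's cover

### The job

We are about to close the open power supply: first turn the voltage selector knob inside it clockwise until it clicks over into its second notch. Then take the cover plate by its handle and, without letting it touch the box, hold it level about 15 mm above the rim, vent slots over the transformer and all four screw holes straight over their threaded holes, so that I can clip on the earth lead and start the screws. Finish while holding it still there; do not set it down or let go, and leave the other things on the bench alone.

Things in the scene. Friction and masses are not known exactly. Their poses are not given: they have to be found in the camera images.
- rim_centre (a point): Centre of the open power supply's top, level with its rim, 66 mm above the bench. The supply is a grey cast box on rubber feet, fixed, 130 mm (its x) by 180 mm (its y), walls 4 mm; z up. The transformer (dark core, copper winding, top 39 mm above the bench) is inside in the -y half, the selector knob 15 mm off the middle towards +y. Two black terminals on the -x face.
- enclosure: The power supply box; origin on the bench below its middle, axes as rim_centre.
- selector (a joint): Turn of the voltage selector, rad: 0 first notch, 0.785 (45 degrees) second and last; grows clockwise seen from above. A sprung ball holds it in each notch: it breaks away at about 0.075 N m, the torque falls to nil half-way (0.39), past which the knob snaps on into the second notch; let go earlier it springs back. Stops 0.06 rad outside both notches.
- selector_grip (a point): Middle of the knob's black bar grip, on its upright axis, 53 mm above the bench. Bar 40 long, 10 thick (grip across), 20 mm high, top 3 mm below the rim; it lies along this frame's x turned +22.5 degrees about z: +22.5 off the box's x in the first notch, -22.5 in the second. Under it a hub and, 35 mm up, a 38 mm toothed wheel; all else within 60 mm is below 40 mm.
- cover_handle (a point): Middle of the bar of the cover's bow handle, to grip: 40 mm above the cover's underside. The bar runs along the cover's x over its middle: 10 mm thick (y), 12 mm high, 80 mm free between its legs, 30 mm clear between it and the plate. The plate balances about it. Axes: z up, x along the bar, y along the plate's long side.
- cover: The cover: flat aluminium plate 130 (x) by 180 (y) by 4 mm with a bow handle on top, 0.17 to 0.34 kg, lying flat on the bench; five vent slots in its -y half. Origin at the centre of its underside; axes as cover_handle.
- cover_centre (a point): Centre of the cover plate's underside, 40 mm straight below cover_handle, same axes.
- thread0 (a point): Mouth of the threaded hole (brass insert, 5.4 mm, in a 17 mm boss) in the box's front right corner, level with the rim, at x -54, y -78 mm from rim_centre.
- thread1 (a point): Mouth of the threaded hole (brass insert, 5.4 mm, in a 17 mm boss) in the box's rear right corner, level with the rim, at x +54, y -78 mm from rim_centre.
- thread2 (a point): Mouth of the threaded hole (brass insert, 5.4 mm, in a 17 mm boss) in the box's rear left corner, level with the rim, at x +54, y +78 mm from rim_centre.
- thread3 (a point): Mouth of the threaded hole (brass insert, 5.4 mm, in a 17 mm boss) in the box's front left corner, level with the rim, at x -54, y +78 mm from rim_centre.
- hole0 (a point): The 7 mm screw hole in the cover that belongs to thread0, on the underside, at x -54, y -78 mm from cover_centre.
- hole1 (a point): The 7 mm screw hole in the cover that belongs to thread1, on the underside, at x +54, y -78 mm from cover_centre.
- hole2 (a point): The 7 mm screw hole in the cover that belongs to thread2, on the underside, at x +54, y +78 mm from cover_centre.
- hole3 (a point): The 7 mm screw hole in the cover that belongs to thread3, on the underside, at x -54, y +78 mm from cover_centre.
- driver: Bystander, not to be disturbed: silver precision screwdriver, 161 mm long, 19 mm thick, lying behind the work; origin in its underside.
- screws: Bystander, not to be disturbed: magnetic bowl with small screws, 100 mm wide, 20 mm high; origin in its underside.
- cutters: Bystander, not to be disturbed: red-handled side cutters, 111 mm long, 10 mm high; origin in its underside.
- eye_loupe: Bystander, not to be disturbed: black eye loupe, 39 mm wide, 34 mm high; origin in its underside.
- masking: Bystander, not to be disturbed: roll of masking tape, 58 mm wide, 18 mm high; origin in its underside.

How it is judged:
By the outcome, as a careful person would: the job done as asked, in the order asked, and still so for the second after the job is handed in, while the arm keeps its last pose, push and grip.
It also fails if it takes over 58 s, if anything falls off the work surface, if the arm or the gripper's body presses on something with over 40 N, if the wrist force passes 120 N, or if a joint passes its speed limit or range.

### The arm

A 6-joint arm with a two-finger parallel gripper is mounted at the origin on a cart in front of the work surface, level with it; the furniture and walls round the work are solid. World frame = base frame: x ahead of the robot, y to its left, z up, the work surface at z = 0. Lengths are in m, angles in rad, forces in N, time in s.
With the tool pointing down it reaches from about 0.225 to 0.875 m from the base axis. Payload 3.4 kg.
Tool frame: the origin (TCP) lies between the finger pads; the fingertips stand 8 mm ahead of it and the grasp point (between the pads) lies 11 mm behind it; z points along the fingers, y is the line along which they close (so a half turn about z gives the same grasp; the last joint's range is limited). The gripper opens to 85 mm and grips with 20 to 120 N. Pads are 22 mm wide; open, the fingers measure 114 mm over their backs; the gripper's body (76 mm by 85 mm) begins 54 mm behind the grasp point. The pads swing forward as they close: fully open they stand 13 mm farther back than shut.
Start: joints at [-1.281, 0.276, 1.505, -0, 1.361, -0.121], TCP at [0.23, -0.527, 0.239] pointing down, gripper open.
Joint ranges: [-2.89, 2.89], [-0.75, 2.08], [0.22, 2.7], [-1.18, 4.32], [0.11, 2.71], [-2.7, 2.7]. Speed limits (rad/s): [2.57, 2.57, 3.14, 3.14, 3.14, 3.14].

### API

Orientations are given as a unit quaternion [w, x, y, z].
In Python, from rig import manip gives the robot as it stands.
- The arm moves only by the tool move_arm, never from a script. Its argument "deltas" is a list that holds one entry, the list of rows, each a list of 5 numbers: the shift along the tool's x, y, z normalised to -1 to 1, where 1 is 80 cm, then the turn about the tool's z normalised to -1 to 1, where 1 is 120 degrees, then the closure, from -1 (fully open) to 1 (shut). In form: [[[tx, ty, tz, twist, grip], ...]]. A call has 1 to 12 rows; each row is the pose to reach, as a shift and turn from the pose commanded when the call began, along the tool's axes at that moment; what a row does not reach only later rows make up. A row lasts 1/10 s, in which the tool goes at most 50 mm and 8.59 degrees, less where a joint would pass 70% of its speed; a pose out of reach is approached as far as the arm can. A call with a number of a shift or a turn outside -1 to 1 is refused whole. A call with a gripper value outside its range is refused whole. The fingers move at their own pace and stop on an object; "squeeze" is the grip in N (left out, the last holds). Time passes only in rows, so rows that repeat a pose let the fingers close. It gives the time, the measured TCP pose, the force, the opening and the grip force at its end, in the units of the state.
- manip.get_state(): the state, without advancing time (a new reading comes with each control period).
- manip.get_image(name): name is "scene" or "top"; returns the picture (400x640x3 uint8, red, green, blue); there is no depth.
- manip.camera_params(name): a dict with "fx", "fy", "cx", "cy" (pixels), "R" (3x3) and "t" (3): a world point X has camera coordinates R X + t. Camera axes: x right, y down, z forward; pixel columns grow to the right and rows downward; lengths in m; the calibration is good to about 2 mm. A picture is of the moment at which its call begins. camera_params takes no time and is no camera call.
- manip.sign_off(): hands the job in; it is judged then, once.
The state is a dict: "clock": time; "qpos": joint angles; "qd": joint speeds; "effort": joint torques, N m; "position": TCP position; "ee_rot": TCP orientation; "contact_force": force on the tool from outside, world axes, zero at the start; "moment": the same for the moment, N m; "width": finger opening in m; "gripper_force": force on a finger pad.
Only numpy, scipy, OpenCV 4.12 (cv2) and the standard library are available. Lean on these libraries where they do the work, as an engineer would, in place of code of your own. Each camera call takes 0.05 s, during which the arm holds its last target. There are 200 camera calls.

## Working session

There is one attempt and no reset: what is moved stays moved. The work goes in short steps, Python scripts to look and compute and a tool call to move; the robot and the scene stay as the last step left them, time stands still between calls to the robot, and variables do not carry over. Pictures are saved under pics/ and viewed, at most 12 in all, crops included, and the job is handed in when it is done.

Besides the shell and the picture viewer there is one more tool, called after ">>>" by a JSON object that holds its "method" and its "body". move_arm: Moves the arm, as the interface text tells. Scaled input: -1 to 1 covers 80 cm each way for a shift and 120 degrees each way for a turn. Its arguments: {"type":"object","properties":{"deltas":{"type":"array","items":{"type":"array","items":{"type":"array","items":{"type":"number","minimum":-1,"maximum":1}}}},"squeeze":{"type":"number"}},"required":["deltas"]}

```bash
mkdir -p pics
python3 - <<'E'
from rig import manip
import cv2
for n in("scene","top"):
    im=manip.get_image(n); cv2.imwrite(f"pics/{n}0.png",im[:,:,::-1]); p=manip.camera_params(n); print(n,p)
print(manip.get_state())
E
```

```text
scene {'fx': 489.21623840512444, 'fy': 489.21623840512444, 'cx': 320.20597427019766, 'cy': 197.03904079076938, 'R': array([[-0.73877746, -0.67394769,  0.00153839],
       [-0.36451385,  0.39765588, -0.84202105],
       [ 0.5668664 , -0.62262694, -0.53944247]]), 't': array([0.34311103, 0.30745852, 1.06111569])}
top {'fx': 381.7334497771833, 'fy': 381.7334497771833, 'cx': 320.54996059359206, 'cy': 197.2646893098974, 'R': array([[ 0.00286132, -0.99942372, -0.03382367],
       [-0.991009  ,  0.00169047, -0.13378452],
       [ 0.1337646 ,  0.03390236, -0.99043307]]), 't': array([-0.06760713,  0.5585743 ,  0.93009933])}
{'clock': 0.1, 'qpos': array([-1.28100069e+00,  2.76521472e-01,  1.50599473e+00, -2.93830323e-05,
        1.36069703e+00, -1.20996679e-01]), 'qd': array([ 0.0004474 ,  0.00033676, -0.00236987,  0.00149485, -0.00207471,
        0.0004207 ]), 'effort': array([ 1.13162547e-03, -4.17701769e+01, -2.46405602e+01, -1.48144968e-04,
        5.75707221e-03, -6.42535070e-06]), 'position': array([ 0.22947521, -0.5267314 ,  0.23853676]), 'ee_rot': array([-8.06194709e-04,  9.78979314e-01,  2.03957953e-01, -8.26217220e-05]), 'contact_force': array([ 0.01332056, -0.25275578, -1.39369593]), 'moment': array([0.00956982, 0.00864881, 0.0277515 ]), 'gripper_force': 0.0, 'width': 0.08580799547072318}
```

View pics/top0.png

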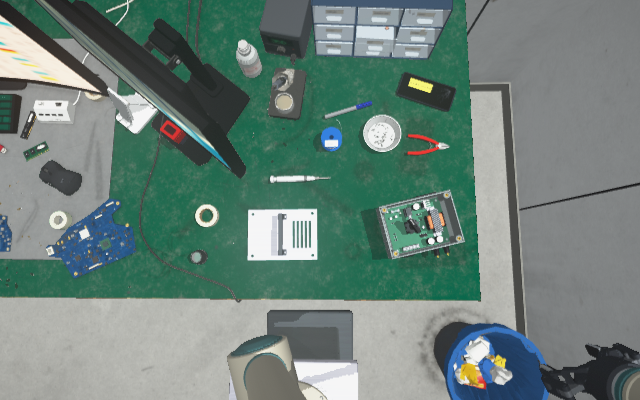

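View pics/scene0.png

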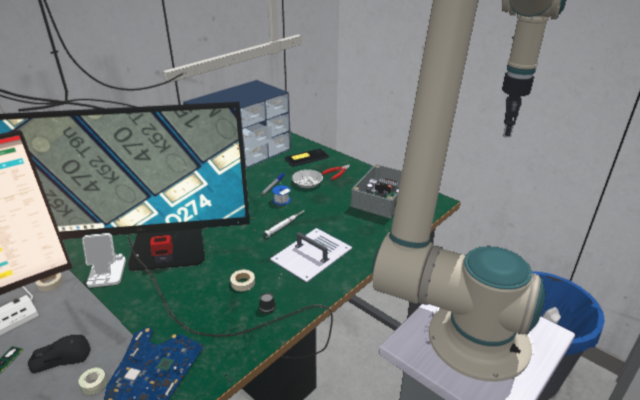

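The top view shows the cover at about (282,234), slots towards the right, and the box at about (421,225), slightly turned, transformer on its right. Next I enlarge both.

Run:
```python
import cv2,numpy as np
im=cv2.imread("pics/top0.png")
a=cv2.resize(im[182:268,368:474],None,fx=7,fy=7,interpolation=cv2.INTER_CUBIC); cv2.imwrite("pics/box.png",a[:600,:800])
b=cv2.resize(im[200:268,240:325],None,fx=8,fy=8,interpolation=cv2.INTER_CUBIC); cv2.imwrite("pics/cov.png",b[:600,:800])
```

```text
(no output)
```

View pics/box.png

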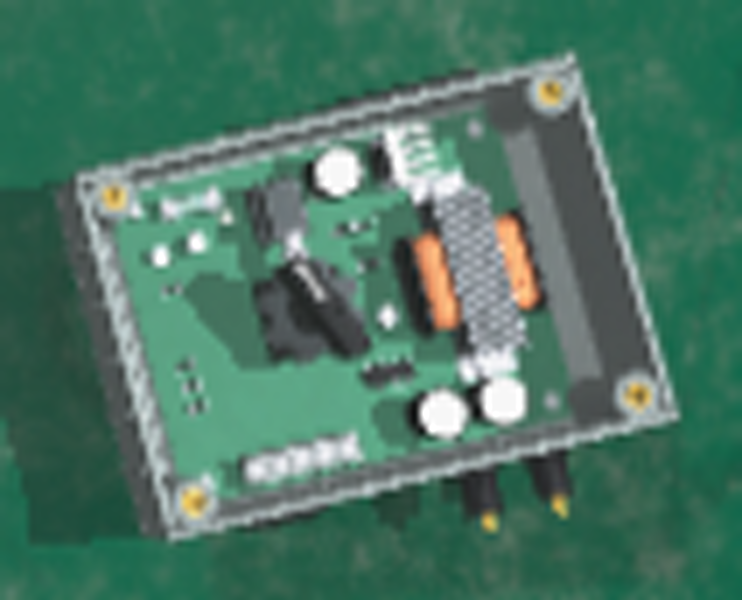

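View pics/cov.png

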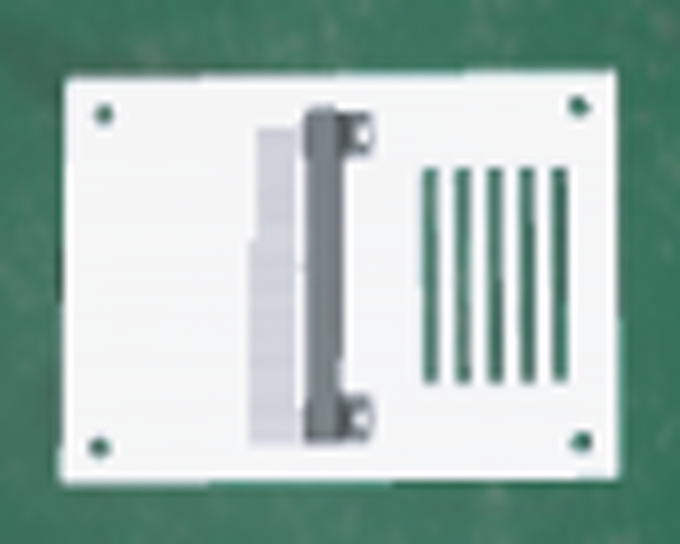

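Box crop: four brass inserts at (114,196), (550,92), (638,396), (194,500), knob bar around (330,308). Cover crop: holes at (103,114), (579,106), (582,441), (99,447), handle bar in the middle around (322,275).

```bash
cat > h.py <<'E'
import cv2,numpy as np
from rig import manip
def ray(n,uv,z):
    p=manip.camera_params(n); R=p["R"]; c=-R.T@p["t"]
    d=np.c_[(uv[:,0]-p["cx"])/p["fx"],(uv[:,1]-p["cy"])/p["fy"],np.ones(len(uv))]@R
    return (c+d*((z-c[2])/d[:,2])[:,None])[:,:2]
def proj(n,X):
    p=manip.camera_params(n); q=np.atleast_2d(X)@p["R"].T+p["t"]
    return np.c_[q[:,0]/q[:,2]*p["fx"]+p["cx"],q[:,1]/q[:,2]*p["fy"]+p["cy"]]
M=np.array([[54,78],[54,-78],[-54,-78],[-54,78]])/1e3
def fit(P,M=M):
    a=M-M.mean(0);b=P-P.mean(0)
    th=np.arctan2((a[:,0]*b[:,1]-a[:,1]*b[:,0]).sum(),(a*b).sum())
    R=np.array([[np.cos(th),-np.sin(th)],[np.sin(th),np.cos(th)]])
    c=P.mean(0)-R@M.mean(0); e=(P-(M@R.T+c))*1e3
    return c,th,e
def cent(w,uv,r=3):
    out=[]
    for u,v in uv:
        x,y=int(round(u)),int(round(v)); k=w[y-r:y+r+1,x-r:x+r+1].astype(float)
        g=np.mgrid[y-r:y+r+1,x-r:x+r+1]; out.append([(g[1]*k).sum()/k.sum(),(g[0]*k).sum()/k.sum()])
    return np.array(out)
E
python3 - <<'E'
from h import *
im=cv2.imread("pics/top0.png").astype(float)
b=(np.array([[114,196],[550,92],[638,396],[194,500]])+.5)/7-.5+[368,182]
c=(np.array([[103,114],[579,106],[582,441],[99,447]])+.5)/8-.5+[240,200]
wb=np.clip(im[:,:,2]-im[:,:,0]-20,0,None); wc=np.clip(235-im[:,:,2],0,None)
for nm,uv,w,z in(("box",b,wb,.066),("cov",c,wc,.004)):
    for q in(uv,cent(w,uv)):
        o,t,e=fit(ray("top",q,z)); print(nm,o.round(4),np.degrees(t).round(2),e.round(1).tolist())
    R=np.array([[np.cos(t),-np.sin(t)],[np.sin(t),np.cos(t)]])
    P=np.c_[M@R.T+o,np.full(4,z)];print("scene",proj("scene",P).round(1).tolist())
    if nm=="box":print("knob",o+R@[0,.015])
s=cv2.imread("pics/scene0.png")
a=cv2.resize(s[155:285,265:415],None,fx=4.5,fy=4.5,interpolation=cv2.INTER_CUBIC);cv2.imwrite("pics/sc.png",a)
E
```

```text
box [ 0.49   -0.3105] 13.43 [[-0.2, -0.2], [-0.3, 0.4], [-0.1, 0.0], [0.5, -0.2]]
box [ 0.4895 -0.3103] 13.53 [[-0.3, -0.4], [-0.4, 0.3], [0.3, -0.1], [0.4, 0.2]]
scene [[355.6, 187.9], [376.4, 165.7], [408.2, 173.8], [389.4, 197.4]]
knob [ 0.48603257 -0.29572003]
cov [0.467  0.0334] 0.9 [[-0.2, -0.0], [-0.0, -0.0], [0.1, 0.1], [0.1, 0.0]]
cov [0.4668 0.0334] 0.87 [[-0.2, -0.3], [0.1, 0.2], [-0.0, 0.2], [0.1, -0.1]]
scene [[275.8, 257.8], [315.6, 231.2], [345.3, 247.1], [306.0, 276.2]]
```

View pics/sc.png

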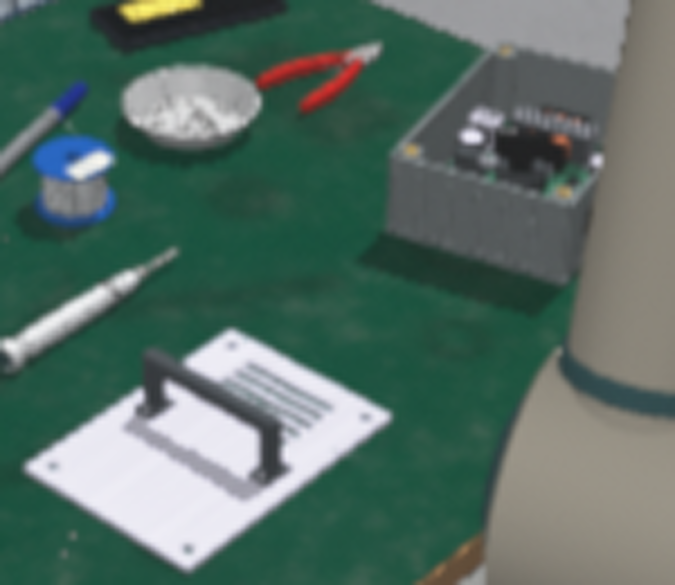

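The scene view shows the bow handle standing upright at (150–280, 350–470) in the crop; the predicted hole and insert positions agree with it to about 1 px. Now I compute the first move to above the knob, with the bar yaw at 13.45 + 22.5 = 35.95°.

```bash
cat >> h.py <<'E'
def yaw(s): q=s["ee_rot"]; return 2*np.degrees(np.arctan2(q[2],q[1]))
def delta(tgt,psi,s=None):
    s=s or manip.get_state(); y=(yaw(s)+180)%360-180; a=np.radians(y); d=np.array(tgt)-s["position"]
    x=np.array([np.cos(a),np.sin(a)]); yy=np.array([np.sin(a),-np.cos(a)])
    w=(psi-y+180)%360-180
    print("now",s["clock"],s["position"].round(4),round(y,2),"F",s["contact_force"].round(1),"w",round(s["width"],4),round(s["gripper_force"],1))
    print("rows",np.round([d[:2]@x/.8,d[:2]@yy/.8,-d[2]/.8,-w/120],4))
E
python3 -c "
from h import *
delta([.4860,-.2957,.15],35.95)"
```

```text
now 0.1 [ 0.2295 -0.5267  0.2385] 23.54 F [ 0.  -0.3 -1.4] w 0.0858 0.0
rows [ 0.4093 -0.1367  0.1107 -0.1034]
```

>>> {"method": "move_arm", "body": {"deltas": [[[0.41,-0.137,0.05,-0.103,0],[0.41,-0.137,0.05,-0.103,0],[0.41,-0.137,0.05,-0.103,0],[0.41,-0.137,0.05,-0.103,0],[0.41,-0.137,0.05,-0.103,0],[0.41,-0.137,0.05,-0.103,0],[0.41,-0.137,0.05,-0.103,0],[0.4093,-0.1367,0.11,-0.1034,0],[0.4093,-0.1367,0.11,-0.1034,0],[0.4093,-0.1367,0.11,-0.1034,0],[0.4093,-0.1367,0.11,-0.1034,0],[0.4093,-0.1367,0.11,-0.1034,0]]], "squeeze": 40}}

```text
clock: 1.3
position: [0.4866, -0.2978, 0.1533]
ee_rot: [0.002, 0.951, 0.308, 0.001]
contact_force: [-0.8, 0.1, -0.3]
width: 0.0423
gripper_force: 0.0
```

```bash
python3 -c "
from h import *
delta([.4860,-.2957,.051],35.95)
im=manip.get_image('top');cv2.imwrite('pics/t1.png',im[:,:,::-1]);cv2.imwrite('pics/c1.png',cv2.resize(im[140:280,330:490,::-1],None,fx=4,fy=4))"
```

```text
now 1.3 [ 0.4866 -0.2978  0.1533] 35.85 F [-0.8  0.1 -0.3] w 0.0423 0.0
rows [ 0.001  -0.0026  0.1278 -0.0009]
```

View pics/c1.png

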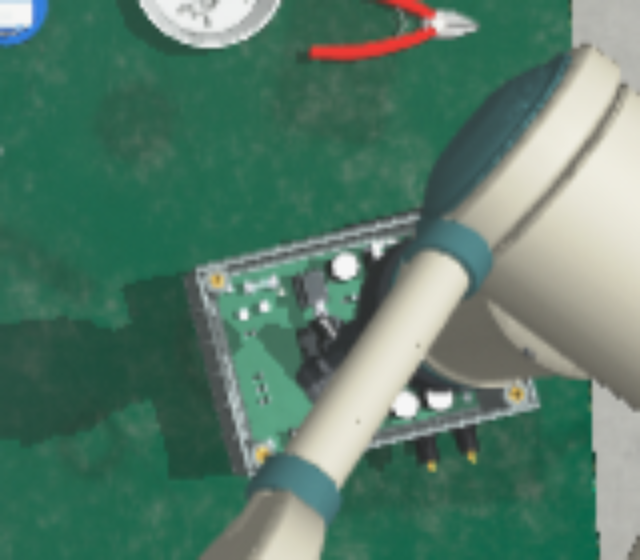

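The arm hides the right-hand half of the box; three inserts stay visible at (217,281), (265,455), (516,393). I lower halfway, settle and correct.

>>> {"method": "move_arm", "body": {"deltas": [[[0.001,-0.0025,0.03,0,0],[0.001,-0.0025,0.06,0,0],[0.001,-0.0025,0.08,0,0],[0.001,-0.0025,0.08,0,0],[0.001,-0.0025,0.08,0,0],[0.001,-0.0025,0.08,0,0]]]}}

```text
clock: 1.95
position: [0.4864, -0.2951, 0.0889]
ee_rot: [0.001, 0.951, 0.308, 0.001]
contact_force: [0.8, 0.5, 0.1]
width: 0.0427
gripper_force: 0.0
```

```bash
python3 -c "
from h import *
delta([.4860,-.2957,.051],35.95)"
```

```text
now 1.95 [ 0.4864 -0.2951  0.0889] 35.91 F [0.8 0.5 0.1] w 0.0427 0.0
rows [-0.0009  0.0003  0.0473 -0.0003]
```

>>> {"method": "move_arm", "body": {"deltas": [[[-0.001,0,0.02,0,0],[-0.001,0,0.035,0,0],[-0.001,0,0.047,0,0],[-0.001,0,0.047,0,0],[-0.001,0,0.047,0,0],[-0.001,0,0.047,0,1],[-0.001,0,0.047,0,1],[-0.001,0,0.047,0,1],[-0.001,0,0.047,0,1],[-0.001,0,0.047,0,1],[-0.001,0,0.047,0,1],[-0.001,0,0.047,0,1]]], "squeeze": 40}}

```text
clock: 3.15
position: [0.4864, -0.2962, 0.0506]
ee_rot: [0.002, 0.951, 0.309, 0.001]
contact_force: [1.8, -4.7, 2.0]
width: 0.0127
gripper_force: 39.2
```

```bash
python3 -c "
from h import *
delta([.4860,-.2957,.051],35.95);print(manip.get_state()['moment'])"
```

```text
now 3.15 [ 0.4864 -0.2962  0.0506] 35.95 F [ 1.8 -4.7  2. ] w 0.0127 39.2
rows [-0.     -0.0008 -0.0005  0.    ]
[-0.8511264  -0.4348017   0.03989212]
```

>>> {"method": "move_arm", "body": {"deltas": [[[0,-0.0008,0,0.03,1],[0,-0.0008,0,0.07,1],[0,-0.0008,0,0.11,1],[0,-0.0008,0,0.15,1],[0,-0.0008,0,0.19,1],[0,-0.0008,0,0.23,1],[0,-0.0008,0,0.27,1],[0,-0.0008,0,0.31,1],[0,-0.0008,0,0.35,1],[0,-0.0008,0,0.378,1],[0,-0.0008,0,0.378,1],[0,-0.0008,0,0.378,1]]]}}

```text
clock: 4.35
position: [0.4866, -0.297, 0.0507]
ee_rot: [0.003, 0.997, -0.082, 0.002]
contact_force: [3.4, -7.7, -0.3]
width: 0.0126
gripper_force: 39.0
```

```bash
python3 -c "
from h import *
delta([.4860,-.2957,.18],-9.05);print(manip.get_state()['moment'])"
```

```text
now 4.35 [ 0.4866 -0.297   0.0507] -9.39 F [ 3.4 -7.7 -0.3] w 0.0126 39.0
rows [-0.001  -0.0015 -0.1616 -0.0028]
[-1.25424729 -0.44240186 -0.01524444]
```

>>> {"method": "move_arm", "body": {"deltas": [[[0,0,0,0,0],[0,0,0,0,0],[0,0,0,0,0],[0,0,0,0,0],[0,0,-0.04,0,0],[0,0,-0.09,0,0],[0,0,-0.14,0,0],[0,0,-0.18,0,0],[0,0,-0.18,0,0]]]}}

```text
clock: 5.25
position: [0.4868, -0.2954, 0.1988]
ee_rot: [0.003, 0.997, -0.082, 0.004]
contact_force: [0.1, -0.2, -0.2]
width: 0.0426
gripper_force: 0.0
```

```bash
python3 -c "
from h import *
delta([.4668,.0334,.20],.88)"
```

```text
now 5.25 [ 0.4868 -0.2954  0.1988] -9.4 F [ 0.1 -0.2 -0.2] w 0.0426 0.0
rows [-0.0919 -0.4014 -0.0015 -0.0857]
```

>>> {"method": "move_arm", "body": {"deltas": [[[-0.01,-0.05,0,-0.03,0],[-0.025,-0.11,0,-0.085,0],[-0.04,-0.17,0,-0.085,0],[-0.053,-0.23,0,-0.085,0],[-0.066,-0.29,0,-0.085,0],[-0.08,-0.35,0,-0.086,0],[-0.088,-0.385,0,-0.086,0],[-0.092,-0.401,0,-0.086,0],[-0.092,-0.401,0.04,-0.086,0],[-0.092,-0.401,0.08,-0.086,0],[-0.092,-0.401,0.12,-0.086,0],[-0.092,-0.401,0.12,-0.086,0]]]}}

```text
clock: 6.45
position: [0.4606, 0.0341, 0.0938]
ee_rot: [-0.0, 1.0, 0.008, -0.005]
contact_force: [-1.1, 0.9, 0.1]
width: 0.0426
gripper_force: 0.0
```

```bash
python3 -c "
from h import *
delta([.4668,.0329,.029],.88)
im=manip.get_image('top');cv2.imwrite('pics/t2.png',im[:,:,::-1]);cv2.imwrite('pics/c2.png',cv2.resize(im[180:270,240:480,::-1],None,fx=3.3,fy=3.3,interpolation=2))"
```

```text
now 6.45 [0.4606 0.0341 0.0938] 0.88 F [-1.1  0.9  0.1] w 0.0426 0.0
rows [0.0078 0.0017 0.081  0.    ]
```

View pics/c2.png

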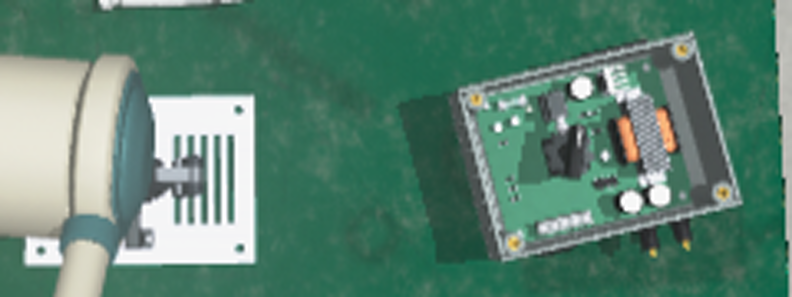

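The knob bar now stands near-vertical in the picture at (575,150); I check its angle closely before going on.

```bash
python3 -c "
from h import *
o=[]
for f in('top0','t2'):
  im=cv2.imread(f'pics/{f}.png');x0,y0,k=395,205,10
  a=cv2.resize(im[y0:y0+40,x0:x0+38],None,fx=k,fy=k,interpolation=cv2.INTER_CUBIC)
  for an,col in((35.95,(0,0,255)),(-9.05,(255,0,255))):
    t=np.radians(an);R=np.array([[np.cos(t),-np.sin(t)],[np.sin(t),np.cos(t)]])
    P=np.array([[20,5],[20,-5],[-20,-5],[-20,5]])/1e3@R.T+[.486,-.2957]
    q=(proj('top',np.c_[P,np.full(4,.063)])-[x0,y0]+.5)*k
    cv2.polylines(a,[q.astype(int)],True,col,1)
  o.append(a)
cv2.imwrite('pics/kn.png',np.hstack(o))"
```

```text
(no output)
```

View pics/kn.png

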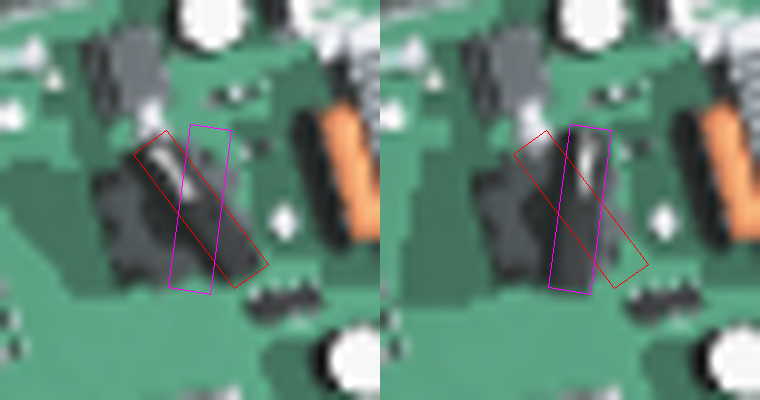

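The bar matches the magenta second-notch outline (first panel: red, first notch), so the selector has clicked over. Now the handle.

>>> {"method": "move_arm", "body": {"deltas": [[[0.008,0.0015,0.02,0,0],[0.008,0.0015,0.04,0,0],[0.008,0.0015,0.04,0,0],[0.008,0.0015,0.04,0,0]]]}}

```text
clock: 6.9
position: [0.4717, 0.033, 0.0668]
ee_rot: [0.0, 1.0, 0.008, 0.001]
contact_force: [-0.0, 1.2, 0.1]
width: 0.0423
gripper_force: 0.0
```

```bash
python3 -c "
from h import *
delta([.4668,.0329,.029],.88)"
```

```text
now 6.9 [0.4717 0.033  0.0668] 0.88 F [-0.   1.2  0.1] w 0.0423 0.0
rows [-0.0061  0.0001  0.0473  0.    ]
```

>>> {"method": "move_arm", "body": {"deltas": [[[-0.006,0,0.015,0,0],[-0.006,0,0.03,0,0],[-0.006,0,0.042,0,0],[-0.006,0,0.047,0,0],[-0.006,0,0.047,0,0],[-0.006,0,0.047,0,0]]]}}

```text
clock: 7.5
position: [0.4666, 0.0332, 0.0285]
ee_rot: [0.0, 1.0, 0.008, 0.0]
contact_force: [-0.7, 0.2, -0.5]
width: 0.0427
gripper_force: 0.0
```

```bash
python3 -c "
from h import *
delta([.4668,.0329,.029],.88)"
```

```text
now 7.5 [0.4666 0.0332 0.0285] 0.9 F [-0.7  0.2 -0.5] w 0.0427 0.0
rows [ 0.0002  0.0004 -0.0006  0.0002]
```

>>> {"method": "move_arm", "body": {"deltas": [[[0,0,0,0,1],[0,0,0,0,1],[0,0,0,0,1],[0,0,0,0,1],[0,0,0,0,1],[0,0,0,0,1],[0,0,0,0,1],[0,0,0,0,1]]], "squeeze": 100}}

```text
clock: 8.3
position: [0.4664, 0.0332, 0.0287]
ee_rot: [0.0, 1.0, 0.008, 0.0]
contact_force: [-0.6, -1.9, 5.3]
width: 0.0081
gripper_force: 97.9
```

```bash
python3 -c "
from h import *
delta([.4668,.0329,.18],.88)"
```

```text
now 8.3 [0.4664 0.0332 0.0287] 0.91 F [-0.6 -1.9  5.3] w 0.0081 97.9
rows [ 0.0005  0.0004 -0.1892  0.0002]
```

>>> {"method": "move_arm", "body": {"deltas": [[[0,0,-0.008,0,1],[0,0,-0.02,0,1],[0,0,-0.04,0,1],[0,0,-0.065,0,1],[0,0,-0.09,0,1],[0,0,-0.115,0,1],[0,0,-0.14,0,1],[0,0,-0.155,0,1],[0,0,-0.163,0,1],[0,0,-0.163,0,1],[0,0,-0.163,0,1],[0,0,-0.163,0,1]]]}}

```text
clock: 9.5
position: [0.4653, 0.0334, 0.1576]
ee_rot: [-0.0, 1.0, 0.008, -0.001]
contact_force: [-0.7, -0.4, -2.0]
width: 0.008
gripper_force: 97.6
```

```bash
python3 -c "
from h import *
delta([.4898,-.3104,.16],13.45);print(manip.get_state()['moment'])
for n in('top','scene'):cv2.imwrite(f'pics/{n}3.png',manip.get_image(n)[:,:,::-1])
a=cv2.imread('pics/scene3.png')[150:290,230:420];cv2.imwrite('pics/c3.png',cv2.resize(a,None,fx=4,fy=4))
"
```

```text
now 9.5 [0.4653 0.0334 0.1576] 0.9 F [-0.7 -0.4 -2. ] w 0.008 97.6
rows [ 0.0238  0.4301 -0.003  -0.1045]
[ 0.02202018 -0.00277948 -0.00330624]
```

View pics/c3.png

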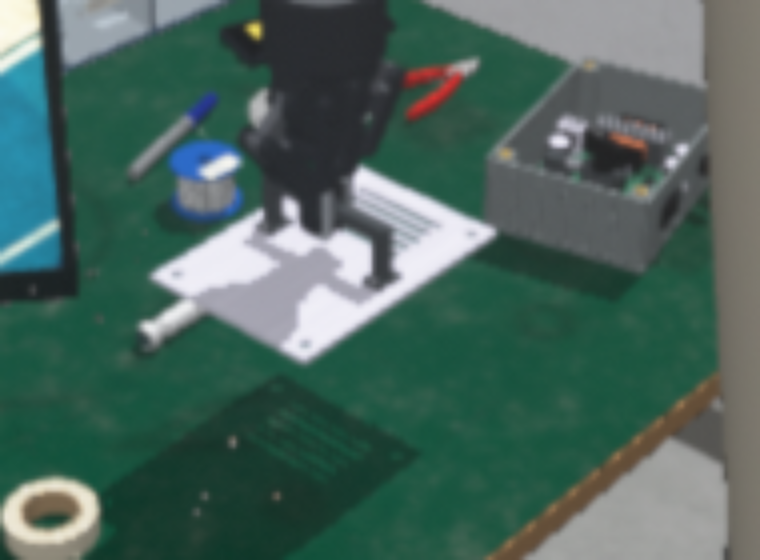

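The plate hangs level from the handle, clear of the bench. I carry it over the box at this height.

>>> {"method": "move_arm", "body": {"deltas": [[[0.001,0.015,-0.003,-0.004,1],[0.003,0.05,-0.003,-0.013,1],[0.006,0.1,-0.003,-0.025,1],[0.008,0.15,-0.003,-0.037,1],[0.011,0.2,-0.003,-0.05,1],[0.014,0.25,-0.003,-0.062,1],[0.017,0.3,-0.003,-0.074,1],[0.019,0.345,-0.003,-0.085,1],[0.021,0.385,-0.003,-0.095,1],[0.023,0.412,-0.003,-0.101,1],[0.0238,0.426,-0.003,-0.1045,1],[0.0238,0.43,-0.003,-0.1045,1]]]}}

```text
clock: 10.8
position: [0.4904, -0.3111, 0.1602]
ee_rot: [-0.0, 0.993, 0.116, -0.0]
contact_force: [0.2, 0.4, -2.3]
width: 0.0082
gripper_force: 97.8
```

>>> {"method": "move_arm", "body": {"deltas": [[[0,0,0,0,1],[0,0,0,0,1],[0,0,0,0,1]]]}}

```text
clock: 11.1
position: [0.4905, -0.309, 0.161]
ee_rot: [-0.0, 0.993, 0.118, -0.0]
contact_force: [-0.4, 0.7, -2.5]
width: 0.0083
gripper_force: 97.9
```

```bash
python3 -c "
from h import *
delta([.4896,-.3108,.125],13.45);print(manip.get_state()['moment'])"
```

```text
now 11.1 [ 0.4905 -0.309   0.161 ] 13.51 F [-0.4  0.7 -2.5] w 0.0083 97.9
rows [-0.0016  0.0019  0.045   0.0005]
[-0.05409694  0.00210334  0.062198  ]
```

>>> {"method": "move_arm", "body": {"deltas": [[[-0.0016,0.002,0.008,0,1],[-0.0016,0.002,0.018,0,1],[-0.0016,0.002,0.028,0,1],[-0.0016,0.002,0.037,0,1],[-0.0016,0.002,0.044,0,1],[-0.0016,0.002,0.05,0,1],[-0.0016,0.002,0.054,0,1],[-0.0016,0.002,0.055,0,1],[-0.0016,0.002,0.055,0,1],[-0.0016,0.002,0.055,0,1],[-0.0016,0.002,0.055,0,1]]]}}

```text
clock: 12.2
position: [0.4899, -0.3124, 0.1172]
ee_rot: [0.0, 0.993, 0.117, 0.0]
contact_force: [-0.7, 0.0, -2.8]
width: 0.0082
gripper_force: 97.9
```

```bash
python3 -c "
from h import *
delta([.4896,-.3108,.1097],13.45);print(manip.get_state()['moment'])
x=[]
for n,(v,u) in(('top',(175,370)),('scene',(140,330))):
  im=manip.get_image(n)[:,:,::-1];cv2.imwrite(f'pics/{n}4.png',im);x.append(cv2.resize(im[v:v+95,u:u+110],(440*9//10,380*9//10),interpolation=2))
cv2.imwrite('pics/c4.png',np.hstack(x))"
```

```text
now 12.2 [ 0.4899 -0.3124  0.1172] 13.44 F [-0.7  0.  -2.8] w 0.0082 97.9
rows [ 0.0001 -0.002   0.0094 -0.    ]
[0.0138752  0.0134142  0.01509772]
```

View pics/c4.png

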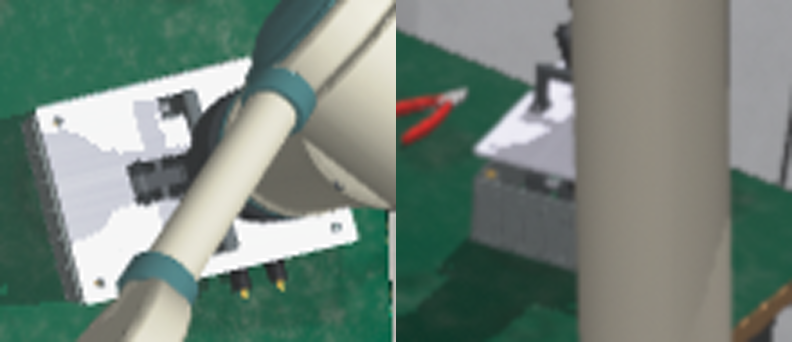

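Top view: cover holes visible at crop (58,121), (99,282), (336,227); scene view shows the plate above the rim with a gap. I fit the holes against the box.

```bash
cat > chk.py <<'E'
from h import *
import sys
f=sys.argv[1]
s=manip.get_state(); zt=s["position"][2]-.0287+.004
im=cv2.imread(f).astype(float)
uv=(np.array([[58,121],[99,282],[336,227]])+.5)/3.6-.5+[370,175]
w=np.clip(im.max(2).max()-50-im[:,:,2],0,None)
g=im[:,:,2]
for r in(0,2):
    q=uv if r==0 else []
    if r:
        for u,v in uv:
            x,y=int(round(u)),int(round(v)); k=g[y-3:y+4,x-3:x+4]; bg=np.median(k)
            wk=np.clip(bg-25-k,0,None); mg=np.mgrid[y-3:y+4,x-3:x+4]; q.append([(mg[1]*wk).sum()/wk.sum(),(mg[0]*wk).sum()/wk.sum()])
        q=np.array(q)
    o,t,e=fit(ray("top",q,zt),M[[0,3,2]]); print(q.round(2).tolist(),o.round(4),np.degrees(t).round(2),e.round(1).tolist())
print("tcp",s["position"].round(4),yaw(s))
E
python3 chk.py pics/top4.png
```

```text
[[385.75, 208.25], [397.14, 252.97], [462.97, 237.69]] [ 0.4904 -0.3115] 13.27 [[-0.4, -0.1], [0.3, 0.5], [0.1, -0.4]]
[[385.86, 208.42], [397.41, 253.1], [462.84, 237.58]] [ 0.4903 -0.3116] 13.46 [[-0.4, -0.3], [0.3, 0.2], [0.1, 0.1]]
tcp [ 0.4898 -0.3123  0.1172] 13.445690838171778
```

```bash
python3 -c "
from h import *
delta([.4891,-.3111,.1097],13.5)"
```

```text
now 12.3 [ 0.4898 -0.3123  0.1172] 13.45 F [-0.2  0.7 -2.1] w 0.0081 97.9
rows [-0.0005 -0.0016  0.0093 -0.0005]
```

>>> {"method": "move_arm", "body": {"deltas": [[[-0.0005,-0.0016,0.003,0,1],[-0.0005,-0.0016,0.006,0,1],[-0.0005,-0.0016,0.008,0,1],[-0.0005,-0.0016,0.0093,0,1],[-0.0005,-0.0016,0.0093,0,1],[-0.0005,-0.0016,0.0093,0,1],[-0.0005,-0.0016,0.0093,0,1],[-0.0005,-0.0016,0.0093,0,1]]]}}

```text
clock: 13.1
position: [0.4891, -0.3111, 0.1096]
ee_rot: [0.0, 0.993, 0.117, 0.0]
contact_force: [1.1, -0.4, -2.5]
width: 0.0078
gripper_force: 97.9
```

```bash
python3 -c "
from h import *
for n in('top','scene'): cv2.imwrite(f'pics/{n}5.png',manip.get_image(n)[:,:,::-1])
delta([.4891,-.3111,.1097],13.5)"; python3 chk.py pics/top5.png
```

```text
now 13.2 [ 0.489  -0.3111  0.1095] 13.44 F [-0.3  0.5 -2.6] w 0.0085 97.9
rows [ 0.0001  0.     -0.0002 -0.0005]
[[385.75, 208.25], [397.14, 252.97], [462.97, 237.69]] [ 0.4907 -0.3131] 13.27 [[0.1, 0.5], [-0.1, 0.8], [-0.0, -1.3]]
[[384.72, 208.71], [396.57, 253.48], [463.39, 236.91]] [ 0.4909 -0.3118] 14.24 [[0.3, 1.0], [-0.4, 2.1], [0.1, -3.1]]
tcp [ 0.489  -0.3111  0.1095] 13.44346014307049
```

The seed points are stale after the move (residuals of 3 mm); I predict them from the TCP pose instead and take a close look.

```bash
sed -i 's|^uv=.*|a=np.radians(yaw(s));RR=np.array([[np.cos(a),-np.sin(a)],[np.sin(a),np.cos(a)]]);uv=proj("top",np.c_[M[[0,3,2]]@RR.T+s["position"][:2]+[.0005,.0007],np.full(3,zt)])|' chk.py; python3 chk.py pics/top5.png
python3 -c "
from h import *
s=manip.get_state();a=np.radians(13.47);R=np.array([[np.cos(a),-np.sin(a)],[np.sin(a),np.cos(a)]])
im=cv2.imread('pics/top5.png');x=[]
for m in M[[0,3,2]]:
  u,v=proj('top',np.r_[R@m+[.4897,-.3104],s['position'][2]-.0247])[0];i,j=int(u)-8,int(v)-8
  c=cv2.resize(im[j:j+17,i:i+17],(255,255),interpolation=cv2.INTER_CUBIC);cv2.circle(c,(int((u-i+.5)*15),int((v-j+.5)*15)),22,(0,0,255),1);x.append(c)
sc=cv2.imread('pics/scene5.png')
P=np.r_[R@M[0]+[.4897,-.3104],0]; P[2]=.066;print(proj('scene',P));P[2]=.081;print(proj('scene',P))
c=cv2.resize(sc[160:205,340:385],(255,255),interpolation=cv2.INTER_CUBIC);x=x[:3]
cv2.imwrite('pics/c5.png',np.vstack([np.hstack(x),cv2.resize(sc[150:220,335:410],(765,330),interpolation=cv2.INTER_CUBIC)]))"
```

```text
[[384.78, 208.88], [396.44, 253.52], [461.3, 238.07]] [ 0.4895 -0.3104] 13.44 [[0.0, -0.0], [0.0, 0.0], [0.0, 0.0]]
[[384.68, 209.42], [396.57, 253.48], [461.39, 237.96]] [ 0.4893 -0.3104] 13.78 [[-0.6, 0.0], [0.6, 0.1], [-0.1, -0.1]]
tcp [ 0.489  -0.3111  0.1095] 13.44346014307049
[[355.58950182 187.86167111]]
[[355.79436333 183.55708651]]
```

View pics/c5.png

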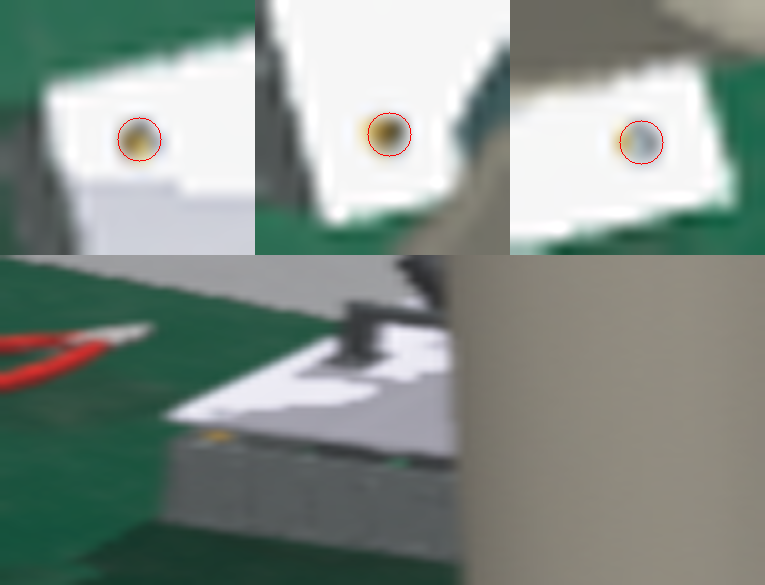

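The inserts show through all three visible holes, on the side that the view's parallax predicts. The holes sit on the red target circles, and the side view shows a gap of about 15 mm (22 px for an expected 20). Residual error is about 0.2 mm, so I hold still and hand in.

>>> {"method": "move_arm", "body": {"deltas": [[[0,0,0,0,1],[0,0,0,0,1],[0,0,0,0,1],[0,0,0,0,1],[0,0,0,0,1]]]}}

```text
clock: 13.7
position: [0.489, -0.3111, 0.1095]
ee_rot: [0.0, 0.993, 0.117, 0.0]
contact_force: [0.5, -0.5, -1.7]
width: 0.0078
gripper_force: 97.9
```

```bash
python3 -c "
from h import *
delta([.4891,-.3111,.1097],13.5)
print(manip.sign_off())"
```

```text
now 13.7 [ 0.489  -0.3111  0.1095] 13.44 F [ 0.5 -0.5 -1.7] w 0.0078 97.9
rows [ 0.0001  0.0001 -0.0003 -0.0005]
the job is handed in; nothing more can be done
None
```

The selector is in its second notch and the cover is held still and level about 15 mm above the rim, vents over the transformer; three screw holes are confirmed over their threads by camera, the fourth was hidden behind the arm and is placed by the fit; the job is handed in at 13.7 s.

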